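# Open the sample tray and aim the inspection mirror

### The arm

A 6-joint arm with a two-finger parallel gripper is mounted at the origin on the work surface. World frame = base frame: x ahead of the robot, y to its left, z up, the work surface at z = 0. Lengths are in m, angles in rad, forces in N, time in s.
With the tool pointing down it reaches from about 0.35 to 0.875 m from the base axis. Payload 4.2 kg.
Tool frame: the origin (TCP) lies on the front face of the gripper's body, between the roots of the fingers; the fingertips stand 70 mm ahead of it and the grasp point (between the pads) lies 51 mm ahead of it (tips_ahead is the z of the fingertips in the tool frame, in m); z points along the fingers, y is the direction in which the jaws open and shut (so a half turn about z gives the same grasp; the last joint's range is limited). The gripper opens to 87 mm and grips with 3 to 60 N. Pads are 19 mm wide; open, the fingers measure 117 mm over their backs; the gripper's body (75 mm by 190 mm) begins 51 mm behind the grasp point.
Start: joints at [0.259, 0.385, 0.008, 0, -1.194, -0.259], TCP at [0.625, 0, 0.292] pointing down, gripper open.
Joint ranges: [-3.14, 3.14], [-1.21, 2.06], [-1.07, 1.41], [-3.16, 2.05], [-2.99, -0.16], [-3.1, 3.1]. Speed limits (rad/s): [2.79, 2.79, 3.14, 3.14, 3.14, 3.14].

### API

Orientations are given as a rotation vector (axis times angle).
In Python, from bench import * gives the robot as it stands. The module is installed in compiled form; this text tells all that it offers.
- The arm moves only by the tool step_arm, never from a script. Its argument "motion" is a list of rows, each a list of 3 entries, a list of its own where there are three numbers: the shift along the tool's x, y, z in units of 25 mm (1.0 is 25 mm), then the turn, a rotation vector about the tool's x, y, z in units of 6 degrees (1.0 is 6 degrees), then the finger opening in mm, from 0 to 87. A call has 1 to 8 rows; each row shifts and turns the commanded pose from where the row before left it, along the tool's axes as they then stand; what a row does not reach is not made up. A row lasts 1/12 s, in which the tool goes at most 41.7 mm and 7.16 degrees, less where a joint would pass 70% of its speed; a pose out of reach is approached as far as the arm can. A call is refused whole if a number of a shift passes 1 or a number of a turn 1, either way. A call with a gripper value outside its range is refused whole. The fingers move at their own pace and stop on an object; the grip force is fixed at half the most. Time passes only in rows, so rows that do not move let the fingers close. It gives the time, the measured TCP pose, the force and the opening at its end, in the units of the state.
- sense(): the state, without advancing time (a new reading comes with each control period).
- read_camera(name): name is "scene" or "side" or "wrist"; returns a dict with "frame" (480x640x3 uint8, red, green, blue), "camera_matrix" (3x3 intrinsics, pixels), "R" (3x3) and "t" (3): a world point X has camera coordinates R X + t. Camera axes: x right, y down, z forward; pixel columns grow to the right and rows downward; lengths in m; the calibration is good to about 2 mm. A picture is of the moment at which its call begins. There is no depth.
- hand_in(): hands the job in, once; it reports no verdict.
Trained networks look in a picture, given as the dict that the camera call returned (one of the last four; its "shot" number tells which), for a name from the list of things; names that differ only in an ending like _2 or _b are one class to them, and where a whole thing is asked for, a point or a joint stands for the part that bears it (a point fixed in the world has none). Each returns a list of dicts, best first, with "conf" (0 to 1); they miss things now and then, are a little off and sometimes report something else, mostly with a low value. They report only what shows in the picture. A call takes as long as a camera call.
- look_for(picture, target): "box" ([centre column, centre row, width, height] in pixels, round what is visible of it).
- landmark_of(picture, target): "xy" ([column, row] in pixels: a listed point, or the origin of a listed thing).
The state is a dict: "time_s": time; "qpos": joint angles; "qd": joint speeds; "effort": joint torques, N m; "position": TCP position; "ee_rot": TCP orientation; "wrist_force": force on the tool from outside, world axes, zero at the start; "wrist_torque": the same for the moment, N m; "gripper_width": finger opening in m.
Only numpy, scipy, OpenCV 4.12 (cv2) and the standard library are available. Lean on these libraries where they do the work, as an engineer would, in place of code of your own. Each camera call takes 0.05 s, during which the arm holds its last target.

### The job

Pull the sample tray out of the white cabinet to its stop without touching or tipping the sample that stands in it. Then take the yellow knob of the inspection mirror and swing the mirror until the camera's reflected red pilot beam falls on the orange marker of the sample. The mirror springs back when released, so finish while still holding the knob with the beam steady on the marker; leave the other things on the bench where they are.

Things in the scene. Friction and masses are not known exactly. Their poses are not given: they have to be found in the camera images.
- cabinet: White cabinet, fixed to the bench, 240 deep (x) x 220 wide (y) x 125 high mm. Origin: centre of its underside. Its open front is the -x face, 120 mm from the origin; the tray slides out along the cabinet's -x.
- tray (a joint): Slide of the tray (m): 0 = closed, 0.12 = out at its stop. It starts 0 to 20 mm open, rubs with 2 N plus 6 N per m/s, and stays where it is left. Pan 184 mm wide, its floor 30 mm above the bench, side walls 10 mm high; blue front panel 216 wide x 12 thick, from 14 to 112 mm above the bench.
- tray_handle (a point): Middle of the tray's steel bar handle, moving with the tray: a round bar 11 mm thick, 110 mm long, along the cabinet's y, its centre 90 mm above the bench and 35 mm in front of the blue panel (29 mm free between bar and panel). Two 8 mm stems hold it, 47 mm either side of the middle.
- sample: Sample standing loose in the tray, 180 g: dark steel foot 52 mm in diameter and 20 mm high, on it an orange marker band 36 mm in diameter and 46 mm high with a black dot on top. Origin: centre of its underside; z up.
- marker (a point): Centre of the orange marker band, 43 mm above the sample's underside, on its axis. The band is 36 mm in diameter.
- station: Inspection head, fixed left or right of the cabinet: base plate 250 x 110 x 12 mm with a swivel mirror, and a black camera under a bridge 162 mm high. Origin: on the bench below the mirror's vertical axis; x points to the camera (away from the robot), its lens 150 mm along x and 125 mm up. A red pilot beam runs from the lens to the mirror's middle (on the axis, 107 mm up).
- mirror (a joint): Turn of the upright mirror about the vertical axis at the station's origin (rad), counter-clockwise from above; -1.15 to 1.15. At 0 the glass faces the camera along the station's x; at angle a its normal is turned by a and the reflected beam leaves at 2a from the station's x. Spring-centred at 0 (0.35 N m per rad, some 3 N on the knob at 0.8). Frame 66 wide x 64 high, top 135 mm above the bench.
- knob (a point): The mirror's yellow knob: an upright round pin 16 mm in diameter, from 62 to 132 mm above the bench, on a steel lever (top 67 mm above the bench) behind the glass, 90 mm from the mirror's axis; at mirror angle 0 it lies at the station's -x, and it turns with the mirror. This point: on the pin's axis, 116 mm above the bench. Pinched from above, it can turn between the fingers.
- sight: The reflected red pilot beam (a thin red line 360 mm long, sloping down by 0.12 of its length, just what the camera sees along). Origin on the mirror's axis 107 mm above the bench; x is the beam's horizontal direction, z up. It cannot be touched.
- controls: Grey control box, fixed, 130 x 150 x 55 mm (79 mm at the red stop button), on the other side of the cabinet. Origin: centre of its underside.
- screwdriver: Loose screwdriver lying on the bench, along its x axis. Leave it alone.
- reel: Loose black component reel lying flat, 110 mm in diameter, 14 mm high; origin: centre of its underside. Leave it alone.
- bin: Loose blue bin, 110 x 90 x 50 mm high; origin: centre of its underside. Leave it alone.

How it is judged:
By the outcome, as a careful person would: the job done as asked, in the order asked, and still so for the second after the job is handed in, while the arm keeps its last pose, push and grip.
It also fails if it takes over 64 s, if anything falls off the work surface, if the arm or the gripper's body presses on something with over 40 N, if the wrist force passes 120 N, or if a joint passes its speed limit or range.

## Working session

There is one attempt and no reset: what is moved stays moved. The work goes in short steps, Python scripts to look and compute and a tool call to move; the robot and the scene stay as the last step left them, time stands still between calls to the robot, and variables do not carry over. Pictures are saved under pics/ and viewed, and the job is handed in when it is done.

Besides the shell and the picture viewer there is one more tool, called after "Emit:" as a command line: name --argument value ..., lists and objects as JSON in quotes. step_arm: Moves the arm, as the interface text tells. Its arguments: {"type":"object","properties":{"motion":{"type":"array","items":{"type":"array"}}},"required":["motion"]}

```bash
mkdir -p pics; cat > h.py <<'E'
from bench import *
import numpy as np, cv2
from scipy.spatial.transform import Rotation as Rot
def shot(n,fn):
    p=read_camera(n); cv2.imwrite('pics/'+fn+'.png',p['frame'][:,:,::-1]); return p
def ray(p,uv):
    K,R,t=map(np.array,(p['camera_matrix'],p['R'],p['t']))
    d=R.T@np.linalg.inv(K)@np.array([uv[0],uv[1],1.]); return -R.T@t, d/np.linalg.norm(d)
def atz(p,uv,z):
    c,d=ray(p,uv); return c+d*(z-c[2])/d[2]
def proj(p,X):
    K,R,t=map(np.array,(p['camera_matrix'],p['R'],p['t']))
    x=K@(R@np.array(X)+t); return x[:2]/x[2]
def tri(obs):
    A=np.zeros((3,3));b=np.zeros(3);
    for p,uv in obs:
        c,d=ray(p,uv);M=np.eye(3)-np.outer(d,d);A+=M;b+=M@c
    return np.linalg.solve(A,b)
E
python3 - <<'E'
from h import *
np.set_printoptions(precision=4,suppress=True)
s=sense();print(s['time_s'],s['position'],s['ee_rot'],s['gripper_width'])
Z=dict(cabinet=0,tray_handle=.09,sample=.03,marker=.073,station=0,knob=.116,sight=.107,controls=0,screwdriver=0,reel=0,bin=0)
P={n:shot(n,n+'0') for n in('scene','side','wrist')}
for k,z in Z.items():
    for n,p in P.items():
        for r in landmark_of(p,k)[:1]: print(k,n,np.array(r['xy']),round(r['conf'],2),atz(p,r['xy'],z))
for n,p in P.items(): c,_=ray(p,[320,240]);print(n,c)
E
```

```text
0.0 [0.6245 0.     0.2912] [ 2.2201 -2.2205 -0.0023] 0.08678920076993155
cabinet scene [350.5 329.2] 0.74 [0.7468 0.016  0.    ]
cabinet side [250.9 244. ] 0.57 [0.76   0.0107 0.    ]
cabinet wrist [187.7 220.8] 0.82 [0.7603 0.0152 0.    ]
tray_handle scene [335.8 260.6] 0.69 [0.5664 0.0176 0.09  ]
tray_handle side [286.  245.1] 0.65 [0.5781 0.0299 0.09  ]
tray_handle wrist [385.3 246.1] 0.56 [0.5789 0.0161 0.09  ]
sample scene [235.8 295.4] 0.55 [ 0.5843 -0.2694  0.03  ]
sample side [254.1 246.8] 0.63 [0.7034 0.0417 0.03  ]
marker side [247.6 243.5] 0.42 [0.6737 0.0855 0.073 ]
marker wrist [597.   97.2] 0.5 [ 0.4234 -0.0938  0.073 ]
station scene [417.5 275.3] 0.61 [0.5804 0.265  0.    ]
station side [216.7 310.3] 0.85 [0.57   0.2648 0.    ]
knob scene [414.3 223.6] 0.93 [0.4815 0.2765 0.116 ]
knob side [232.1 287.4] 0.7 [0.4909 0.2676 0.116 ]
controls scene [233.4 292. ] 0.94 [ 0.5376 -0.2732  0.    ]
controls side [366.7 240.3] 0.66 [ 0.546  -0.2657  0.    ]
screwdriver side [373.3 288.7] 0.61 [ 0.3706 -0.0953  0.    ]
screwdriver wrist [593.3  97.4] 0.91 [ 0.3795 -0.1002  0.    ]
reel scene [448.  214.7] 0.57 [0.3157 0.4674 0.    ]
reel side [200.5 411.6] 0.69 [0.3296 0.4699 0.    ]
bin scene [233.8 293. ] 0.64 [ 0.5419 -0.2725  0.    ]
bin side [464.4 242. ] 0.87 [ 0.3432 -0.4825  0.    ]
scene [ 1.8041 -0.3187  1.1924]
side [-0.339   0.8226  0.8514]
wrist [ 0.6252 -0.0656  0.3848]
```

View pics/scene0.png

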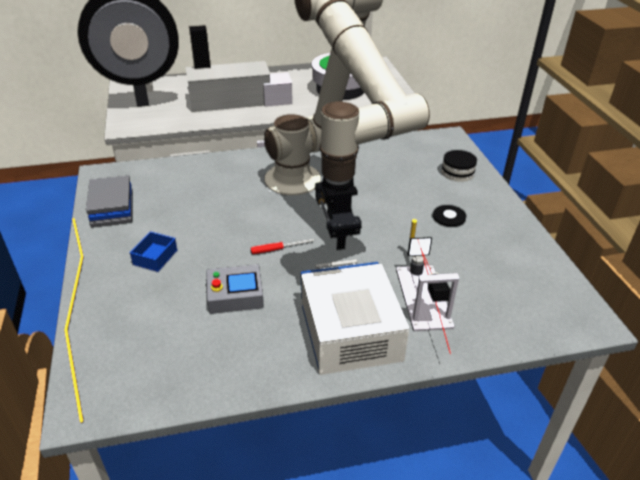

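View pics/side0.png

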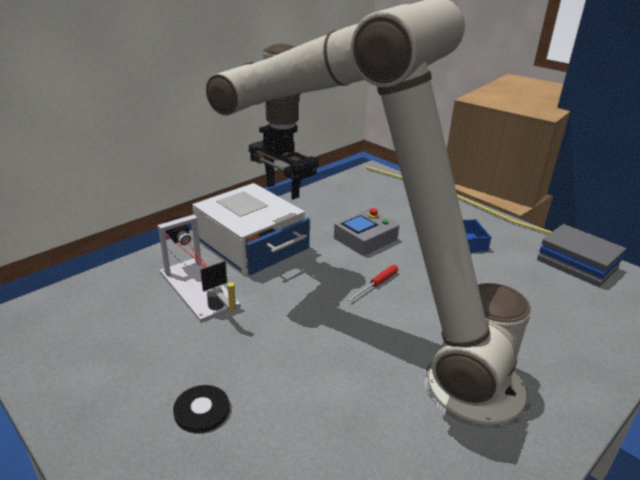

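View pics/wrist0.png

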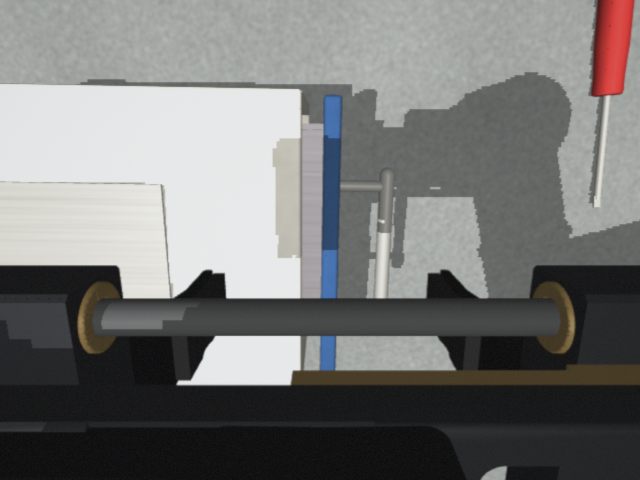

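Pilot views: the tray handle is at about (0.577, 0.016), and the station is on the left at about (0.575, 0.265). In the wrist view the bar is half hidden at column 384, so I'm shifting left to see all of it.

Emit:
step_arm --motion '[[[-0.8,0,0],[0,0,0],30],[[-0.8,0,0],[0,0,0],30],[[-0.8,0,0],[0,0,0],30],[[-0.8,0,0],[0,0,0],30],[[0,0,0],[0,0,0],30],[[0,0,0],[0,0,0],30]]'

```text
time_s: 2.3
position: [0.6249, 0.0809, 0.2921]
ee_rot: [2.223, -2.219, -0.0]
wrist_force: [0.1, -0.5, 0.5]
gripper_width: 0.0552
```

```bash
python3 - <<'E'
from h import *
np.set_printoptions(precision=4,suppress=True)
s=sense();print(s['time_s'],s['position'],s['ee_rot'],s['gripper_width'])
p=shot('wrist','wrist1')
for k,z in dict(cabinet=0,tray_handle=.09,knob=.116).items():
    for r in landmark_of(p,k)[:1]: print(k,np.array(r['xy']),round(r['conf'],2),atz(p,r['xy'],z))
import pickle;pickle.dump(p,open('w1.pkl','wb'))
E
```

```text
2.3 [0.6249 0.0809 0.2921] [ 2.2232 -2.2193 -0.    ] 0.05517869301135135
cabinet [182.  134.2] 0.96 [0.76   0.0137 0.    ]
tray_handle [389.4 137.2] 0.75 [0.5797 0.0158 0.09  ]
knob [371.1 369.5] 0.32 [0.5905 0.1873 0.116 ]
```

View pics/wrist1.png

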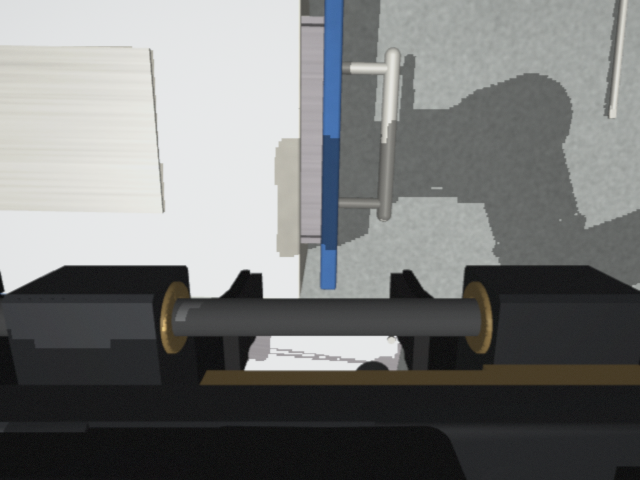

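The bar shows whole, with ends at (393,48) and (384,220) and its middle at about (388.5,134). It is slightly yawed, so I'm computing the yaw.

```bash
python3 - <<'E'
from h import *
import pickle
np.set_printoptions(precision=4,suppress=True)
p=pickle.load(open('w1.pkl','rb'))
def line(a,b,z):
    A,B=atz(p,a,z),atz(p,b,z);v=A-B;print(A,B,np.linalg.norm(v),np.degrees(np.arctan2(v[0],-v[1])))
line((392.5,48),(384.5,220),.09)
line((343,0),(337,288),.112)
line((301,17),(301,240),.125)
line((152,48),(164,212),.125)
print(p['R'],ray(p,(320,240))[0])
E
python3 - <<'E'
import cv2
im=cv2.imread('pics/wrist1.png')[0:300,270:430]
cv2.imwrite('pics/w1c.png',cv2.resize(im,None,fx=2,fy=2,interpolation=cv2.INTER_NEAREST))
E
```

```text
[ 0.58   -0.0433  0.09  ] [0.5808 0.0766 0.09  ] 0.11988800413509305 -0.4120507039334596
[ 0.615  -0.0661  0.112 ] [0.617  0.1228 0.112 ] 0.1889342004086402 -0.5868976304756768
[ 0.6402 -0.0532  0.125 ] [0.642  0.0832 0.125 ] 0.13638611566549447 -0.7297262572530169
[ 0.7302 -0.036   0.125 ] [0.7326 0.0642 0.125 ] 0.10029190063245061 -1.4064440079828922
[[-1.     -0.0025  0.0004]
 [-0.0023  0.9697  0.2443]
 [-0.001   0.2443 -0.9697]] [0.6255 0.0152 0.3857]
```

View pics/w1c.png

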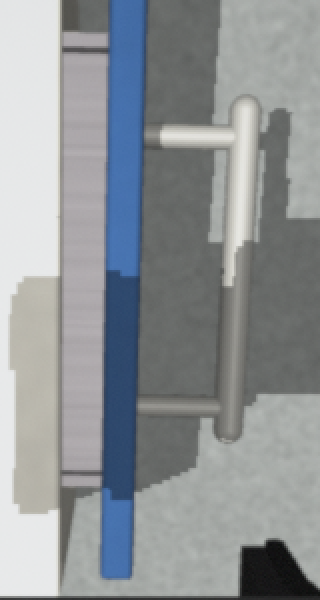

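Emit:
step_arm --motion '[[[0.64,0.45,0.4],[0,0,0],28],[[0.64,0.45,0.4],[0,0,0],28],[[0.64,0.45,0.4],[0,0,0],28],[[0.64,0.45,0.4],[0,0,0],28],[[0,0,0],[0,0,0],28],[[0,0,0],[0,0,0],28],[[0,0,0],[0,0,0],28]]'

```text
time_s: 3.08
position: [0.5807, 0.0157, 0.253]
ee_rot: [-2.22, 2.221, -0.002]
wrist_force: [0.6, 0.2, 0.7]
gripper_width: 0.0282
```

```bash
python3 - <<'E'
from h import *
p=shot('wrist','wrist2')
for n in ('scene','side','wrist'): 
  q=p if n=='wrist' else read_camera(n)
  r=landmark_of(q,'tray_handle')[:1]; print(n,[(x['conf'],atz(q,x['xy'],.09)) for x in r])
s=sense();print(s['position'],s['gripper_width'])
E
```

```text
scene [(0.95, array([0.57441727, 0.02220958, 0.09      ]))]
side [(0.81, array([0.57865953, 0.02592854, 0.09      ]))]
wrist [(0.79, array([0.5818243 , 0.01696547, 0.09      ]))]
[0.58035071 0.01650334 0.25240501] 0.027921780045041318
```

View pics/wrist2.png

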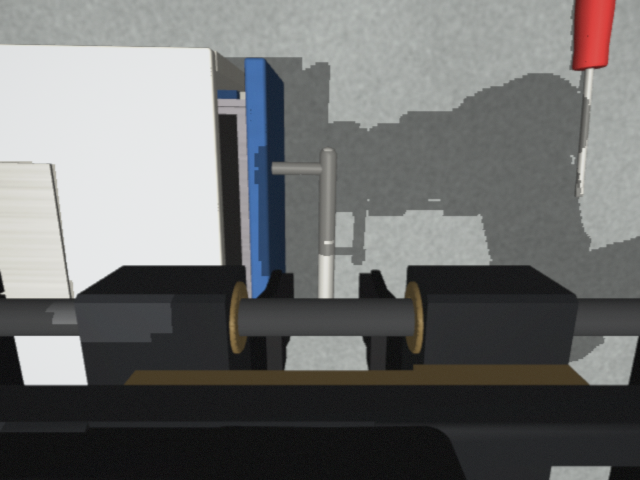

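The bar at column 327 is centred between the fingers (292 and 362), so I'm descending.

Emit:
step_arm --motion '[[[0,0,0.9],[0,0,0],28],[[0,0,0.9],[0,0,0],28],[[0,0,0.9],[0,0,0],28],[[0,0,0.9],[0,0,0],28],[[0,0,0.8],[0,0,0],28],[[0,0,0],[0,0,0],28],[[0,0,0],[0,0,0],28]]'

```text
time_s: 3.97
position: [0.5799, 0.0161, 0.1416]
ee_rot: [2.221, -2.219, -0.001]
wrist_force: [-0.2, 0.1, -0.0]
gripper_width: 0.0281
```

Emit:
step_arm --motion '[[[0,0,0],[0,0,0],18],[[0,0,0],[0,0,0],14],[[0,0,0],[0,0,0],12],[[0,0,0],[0,0,0],8],[[0,0,0],[0,0,0],8],[[0,0,0],[0,0,0],8]]'

```text
time_s: 4.47
position: [0.5806, 0.0162, 0.1434]
ee_rot: [-2.22, 2.22, -0.002]
wrist_force: [-0.6, 1.0, 2.9]
gripper_width: 0.0102
```

Emit:
step_arm --motion '[[[0,0.05,0],[0,0,0],5],[[0,0.1,0],[0,0,0],5],[[0,0.15,0],[0,0,0],5],[[0,0.2,0],[0,0,0],5],[[0,0.2,0],[0,0,0],5],[[0,0.2,0],[0,0,0],5],[[0,0.2,0],[0,0,0],5],[[0,0.2,0],[0,0,0],5]]'

```text
time_s: 5.13
position: [0.5482, 0.0167, 0.1433]
ee_rot: [-2.22, 2.218, -0.003]
wrist_force: [2.2, 1.9, 5.5]
gripper_width: 0.0095
```

Emit:
step_arm --motion '[[[0,0.2,0],[0,0,0],5],[[0,0.2,0],[0,0,0],5],[[0,0.2,0],[0,0,0],5],[[0,0.2,0],[0,0,0],5],[[0,0.2,0],[0,0,0],5],[[0,0.2,0],[0,0,0],5],[[0,0.2,0],[0,0,0],5],[[0,0.2,0],[0,0,0],5]]'

```text
time_s: 5.8
position: [0.5085, 0.0172, 0.1433]
ee_rot: [-2.219, 2.217, -0.003]
wrist_force: [2.3, 4.7, 4.3]
gripper_width: 0.0101
```

Emit:
step_arm --motion '[[[-0.02,0.2,0],[0,0,0],5],[[-0.02,0.2,0],[0,0,0],5],[[-0.02,0.2,0],[0,0,0],5],[[-0.02,0.2,0],[0,0,0],5],[[0,0.15,0],[0,0,0],5],[[0,0.1,0],[0,0,0],5],[[0,0,0],[0,0,0],5]]'

```text
time_s: 6.38
position: [0.481, 0.0179, 0.1433]
ee_rot: [-2.221, 2.22, -0.001]
wrist_force: [-0.4, -0.7, 7.7]
gripper_width: 0.0097
```

```bash
python3 - <<'E'
from h import *
np.set_printoptions(precision=4,suppress=True)
P={n:shot(n,n+'3') for n in('scene','side','wrist')}
for k,z in dict(tray_handle=.09,sample=.03,marker=.073).items():
    for n,p in P.items():
        for r in landmark_of(p,k)[:1]: print(k,n,np.array(r['xy']),round(r['conf'],2),atz(p,r['xy'],z))
E
```

```text
tray_handle scene [329.  238.2] 0.65 [0.4647 0.0222 0.09  ]
tray_handle side [313.2 260.4] 0.94 [0.4771 0.0258 0.09  ]
tray_handle wrist [326.2 307. ] 0.58 [0.4812 0.018  0.09  ]
sample side [276.2 259.2] 0.51 [0.6131 0.0355 0.03  ]
sample wrist [ 93.  303.9] 0.59 [0.6114 0.0432 0.03  ]
marker scene [348.  273.7] 0.53 [0.6085 0.0425 0.073 ]
marker side [275.2 247.8] 0.74 [0.6075 0.043  0.073 ]
marker wrist [ 37.1 340.5] 0.86 [0.6122 0.0422 0.073 ]
```

View pics/wrist3.png

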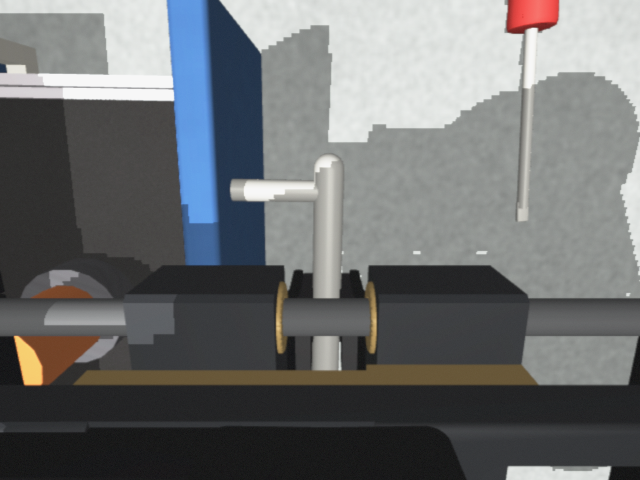

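View pics/scene3.png

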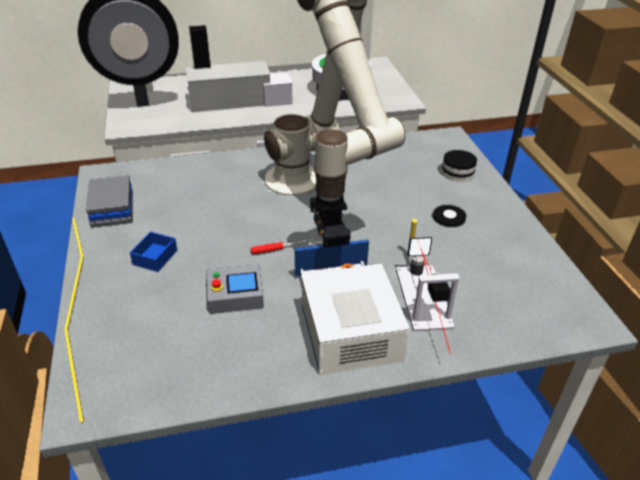

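The tray is about 99 mm further out and the sample is upright at about (0.610, 0.043). Pulling on slowly to feel the stop.

Emit:
step_arm --motion '[[[0,0.1,0],[0,0,0],5],[[0,0.1,0],[0,0,0],5],[[0,0.1,0],[0,0,0],5],[[0,0.1,0],[0,0,0],5]]'

```text
time_s: 7.32
position: [0.4739, 0.0181, 0.1434]
ee_rot: [-2.219, 2.215, -0.008]
wrist_force: [15.4, -9.4, -6.2]
gripper_width: 0.0101
```

Emit:
step_arm --motion '[[[0,0.06,0],[0,0,0],5],[[0,0.06,0],[0,0,0],5],[[0,0.06,0],[0,0,0],5],[[0,0,0],[0,0,0],5]]'

```text
time_s: 7.65
position: [0.4734, 0.0182, 0.1434]
ee_rot: [-2.215, 2.209, -0.017]
wrist_force: [21.0, -12.7, -11.3]
gripper_width: 0.01
```

Emit:
step_arm --motion '[[[0,-0.1,0],[0,0,0],5],[[0,-0.08,0],[0,0,0],5],[[0,0,0],[0,0,0],5],[[0,0,0],[0,0,0],5]]'

```text
time_s: 7.98
position: [0.474, 0.0181, 0.1433]
ee_rot: [-2.219, 2.216, -0.007]
wrist_force: [8.4, -5.2, 1.3]
gripper_width: 0.0102
```

Relaxed, and still lightly on the stop. Opening and going up.

Emit:
step_arm --motion '[[[0,-0.05,0],[0,0,0],20],[[0,0,0],[0,0,0],26],[[0,0,0],[0,0,0],28],[[0,0,0],[0,0,0],28],[[0,0,0],[0,0,0],28]]'

```text
time_s: 8.4
position: [0.4712, 0.0178, 0.1416]
ee_rot: [2.22, -2.22, -0.002]
wrist_force: [0.5, 0.4, -0.8]
gripper_width: 0.0271
```

Emit:
step_arm --motion '[[[0,0,-0.3],[0,0,0],28],[[0,0,-0.6],[0,0,0],28],[[0,0,-0.9],[0,0,0],28],[[0,0,-0.9],[0,0,0],28],[[0,0,-0.9],[0,0,0],28],[[0,0,-0.9],[0,0,0],28],[[0,0,0],[0,0,0],28],[[0,0,0],[0,0,0],28]]'

```text
time_s: 9.07
position: [0.4726, 0.0182, 0.2563]
ee_rot: [-2.219, 2.219, -0.002]
wrist_force: [-0.4, 0.3, -0.0]
gripper_width: 0.0281
```

```bash
python3 - <<'E'
from h import *
np.set_printoptions(precision=4,suppress=True)
s=sense();print(s['position'],s['ee_rot'])
P={n:shot(n,n+'4') for n in('scene','side','wrist')}
for k,z in dict(tray_handle=.09,sample=.03,marker=.073,knob=.116,station=0,sight=.107).items():
    o=[]
    for n,p in P.items():
        for r in landmark_of(p,k)[:1]:
            o.append((p,r['xy'])); print(k,n,np.array(r['xy']),round(r['conf'],2),atz(p,r['xy'],z))
    if len(o)>1: print('  tri',tri(o))
E
```

```text
[0.4726 0.0182 0.2563] [-2.2193  2.2193 -0.0016]
tray_handle scene [330.6 237.2] 0.79 [0.4611 0.0279 0.09  ]
tray_handle side [313.2 262.7] 0.64 [0.4695 0.033  0.09  ]
tray_handle wrist [321.2 238.3] 0.63 [0.4748 0.0183 0.09  ]
  tri [0.472  0.0247 0.0904]
sample side [275.5 262.7] 0.54 [0.6011 0.048  0.03  ]
sample wrist [164.8 248.5] 0.8 [0.6048 0.0424 0.03  ]
  tri [0.6066 0.0436 0.0254]
marker scene [347.5 271. ] 0.62 [0.5973 0.044  0.073 ]
marker side [276.1 248.5] 0.52 [0.6032 0.0435 0.073 ]
marker wrist [140.9 264.3] 0.6 [0.6052 0.0421 0.073 ]
  tri [0.6026 0.0427 0.0753]
knob scene [415.4 223.3] 0.87 [0.4807 0.2802 0.116 ]
knob side [231.5 286.9] 0.64 [0.4934 0.2675 0.116 ]
knob wrist [439.6  67.8] 0.71 [ 0.4102 -0.0837  0.116 ]
  tri [0.496  0.1456 0.1545]
station scene [417.9 276. ] 0.74 [0.5835 0.2651 0.    ]
station side [220.  309.8] 0.84 [0.5662 0.2575 0.    ]
  tri [ 0.5744  0.2612 -0.0048]
sight side [274.9 259.2] 0.67 [0.526  0.1117 0.107 ]
```

View pics/side4.png

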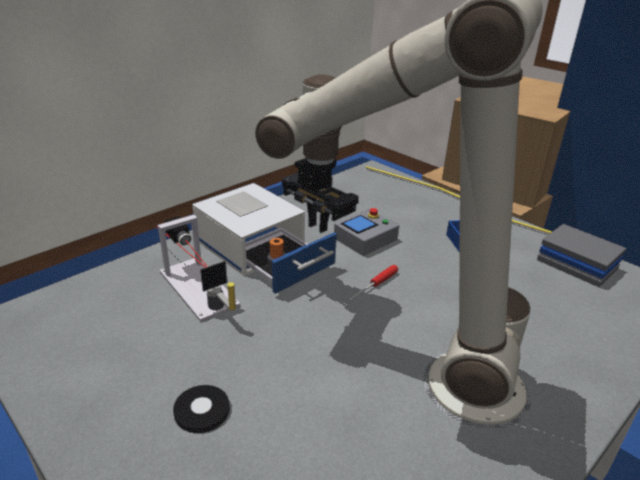

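View pics/wrist4.png

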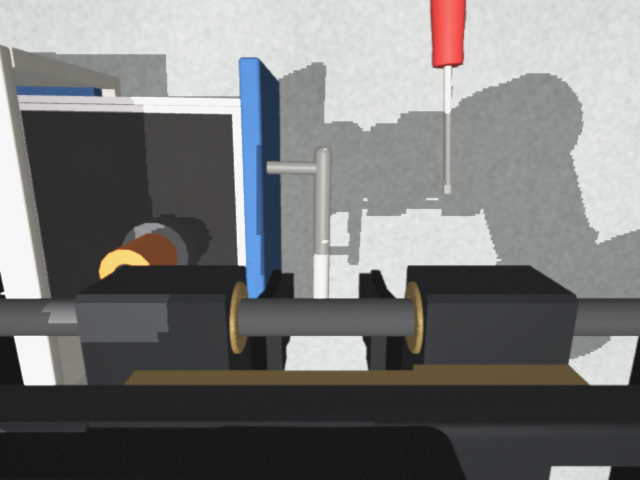

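The tray is on its stop with the handle at x 0.4745, and the sample stands upright (marker about (0.604, 0.0425)). Next I'm moving over the station to see the knob and mirror with the wrist camera.

Emit:
step_arm --motion '[[[-0.9,-0.12,0],[0,0,0],50],[[-0.9,-0.12,0],[0,0,0],50],[[-0.9,-0.12,0],[0,0,0],50],[[-0.9,-0.12,0],[0,0,0],50],[[-0.9,-0.12,0],[0,0,0],50],[[-0.9,-0.12,0],[0,0,0],50],[[-0.9,-0.12,0],[0,0,0],50]]'

```text
time_s: 10.7
position: [0.4935, 0.1767, 0.2548]
ee_rot: [-2.222, 2.221, -0.0]
wrist_force: [0.5, -0.0, -0.1]
gripper_width: 0.0494
```

Emit:
step_arm --motion '[[[-0.9,-0.12,0],[0,0,0],50],[[-0.9,-0.12,0],[0,0,0],50],[[-0.9,-0.12,0],[0,0,0],50],[[-0.9,-0.12,0],[0,0,0],50],[[-0.9,-0.12,0],[0,0,0],50],[[-0.9,-0.12,0],[0,0,0],50],[[0,0,0],[0,0,0],50],[[0,0,0],[0,0,0],50]]'

```text
time_s: 11.37
position: [0.5113, 0.3113, 0.2541]
ee_rot: [2.222, -2.219, -0.0]
wrist_force: [0.5, -1.1, -0.3]
gripper_width: 0.0499
```

```bash
python3 - <<'E'
from h import *
np.set_printoptions(precision=4,suppress=True)
s=sense();print(s['position'],s['ee_rot'])
p=shot('wrist','wrist5')
for k,z in dict(knob=.116,station=0,sight=.107,mirror=.107,marker=.073).items():
        for r in landmark_of(p,k)[:1]:
            print(k,np.array(r['xy']),round(r['conf'],2),atz(p,r['xy'],z))
import pickle;pickle.dump(p,open('w5.pkl','wb'))
E
```

```text
[0.5113 0.3113 0.2541] [ 2.2222 -2.2192 -0.0001]
knob [366.  188.3] 0.59 [0.4883 0.275  0.116 ]
station [254.2 155.7] 0.88 [0.5728 0.2619 0.    ]Traceback (most recent call last):
  File "<stdin>", line 6, in <module>
ValueError: it knows: bin, cabinet, controls, knob, marker, reel, sample, screwdriver, sight, station, tray_handle
```

View pics/wrist5.png

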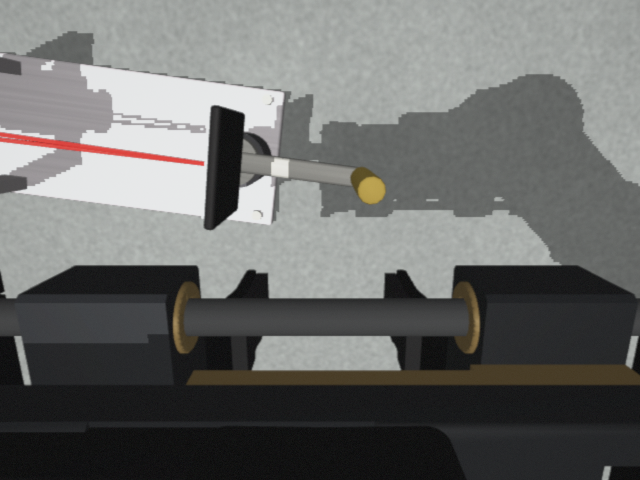

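The wrist view shows the knob top at (371,190), the lever running to the mirror at about (225,165), and the beam ending at (203,163).

```bash
python3 - <<'E'
from h import *
import pickle
np.set_printoptions(precision=4,suppress=True)
p=pickle.load(open('w5.pkl','rb'))
k=atz(p,(371,190),.132);print('knob top',k)
print('knob base',atz(p,(358,178),.067))
print('mirror top back edge',atz(p,(244,113),.135),atz(p,(237,197),.071), 'front top',atz(p,(211,106),.135),atz(p,(206,228),.135))
# beam plane normal
c,d1=ray(p,(0,138)); _,d2=ray(p,(203,163)); 
# plane thru camera & beam ; intersect w/ z=.107 near mirror and z=.116
A=atz(p,(203,163),.109);print('beam at mirror',A)
B=atz(p,(0,138),.12);print('beam far',B,'yaw',np.degrees(np.arctan2(*(B-A)[1::-1])))
# plate front corners z=.012
C,D=atz(p,(284,92),.012),atz(p,(272,224),.012);print(C,D,np.linalg.norm(C-D),'yaw',np.degrees(np.arctan2(-(D-C)[0],(D-C)[1])))
E=atz(p,(90,67),.012);F=atz(p,(282,91),.012);print('long edge yaw',np.degrees(np.arctan2((E-F)[1],(E-F)[0])))
E
```

```text
Traceback (most recent call last):
FileNotFoundError: [Errno 2] No such file or directory: 'w5.pkl'
```

```bash
python3 - <<'E'
from h import *
import pickle
np.set_printoptions(precision=4,suppress=True)
p=read_camera('wrist')
pickle.dump(p,open('w5.pkl','wb'))
k=atz(p,(371,190),.132);print('knob top',k)
print('knob base',atz(p,(358,178),.067))
print('front top',atz(p,(211,106),.135),atz(p,(206,228),.135))
A=atz(p,(203,163),.109);print('beam at mirror',A)
B=atz(p,(0,138),.12);print('beam far',B,'yaw',np.degrees(np.arctan2(*(B-A)[1::-1])))
C,D=atz(p,(284,92),.012),atz(p,(272,224),.012);print(C,D,np.linalg.norm(C-D),'yaw',np.degrees(np.arctan2(-(D-C)[0],(D-C)[1])),(C+D)/2)
E=atz(p,(90,67),.012);F=atz(p,(282,91),.012);print('long edge yaw',np.degrees(np.arctan2((E-F)[1],(E-F)[0])))
for k,z in dict(knob=.116,station=0,sight=.107).items():
        for r in landmark_of(p,k)[:1]: print(k,np.array(r['xy']),round(r['conf'],2),atz(p,r['xy'],z))
E
```

```text
knob top [0.4871 0.2723 0.132 ]
knob base [0.4891 0.2724 0.067 ]
front top [0.5702 0.229  0.135 ] [0.5774 0.2928 0.135 ]
beam at mirror [0.5843 0.2593 0.109 ]
beam far [0.6927 0.2449 0.12  ] yaw -7.566656892080308
[0.5449 0.2098 0.012 ] [0.5581 0.3174 0.012 ] 0.10837629627263842 yaw -6.9484159282092826 [0.5515 0.2636 0.012 ]
long edge yaw -6.753858440292826
knob [368.2 191.1] 0.63 [0.4869 0.275  0.116 ]
station [251.2 158.8] 0.87 [0.5757 0.2628 0.    ]
```

Emit:
step_arm --motion '[[[0.78,0.48,0],[0,0,0],50],[[0.78,0.48,0],[0,0,0],50],[[0,0,0],[0,0,-1],50],[[0,0,0],[0,0,-1],50],[[0,0,0],[0,0,-1],50],[[0,0,0],[0,0,-1],50],[[0,0,0],[0,0,-1],50],[[0,0,0],[0,0,-1],50]]'

```text
time_s: 12.43
position: [0.4875, 0.2712, 0.255]
ee_rot: [-2.802, 1.419, -0.0]
wrist_force: [-0.3, -0.7, -0.4]
gripper_width: 0.0501
```

Emit:
step_arm --motion '[[[0,0,0],[0,0,-1],50],[[0,0,0],[0,0,-1],50],[[0,0,0],[0,0,-1],50],[[0,0,0],[0,0,-1],50],[[0,0,0],[0,0,0],50],[[0,0,0],[0,0,0],50]]'

```text
time_s: 12.93
position: [0.4875, 0.2713, 0.2549]
ee_rot: [-3.033, 0.818, -0.0]
wrist_force: [-0.7, -0.5, -0.3]
gripper_width: 0.0501
```

```bash
python3 - <<'E'
from h import *
np.set_printoptions(precision=4,suppress=True)
s=sense();R=Rot.from_rotvec(s['ee_rot']).as_matrix();print(s['position'],s['qpos']);print(R)
p=shot('wrist','wrist6')
d=np.array([.4875,.2725,.163])-s['position'];print('tool units',R.T@d/.025)
print(proj(p,[.4872,.2723,.132]))
E
```

```text
[0.4875 0.2713 0.2549] [ 0.7984  0.3014 -0.2152 -0.     -1.0539  0.2459]
[[ 0.8645 -0.5025  0.0002]
 [-0.5025 -0.8645  0.0002]
 [ 0.     -0.0002 -1.    ]]
tool units [-0.0235 -0.0408  3.6764]
[325.9467 258.1169]
```

View pics/wrist6.png

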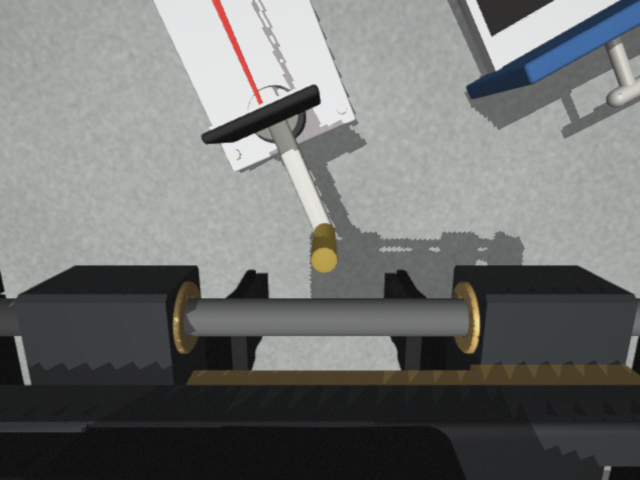

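The knob top is at (324,260) against a predicted (326,258), midway between the fingers. Descending and pinching.

Emit:
step_arm --motion '[[[0,0,0.9],[0,0,0],50],[[0,0,0.9],[0,0,0],50],[[0,0,0.9],[0,0,0],50],[[0,0,0.6],[0,0,0],50],[[0,0,0.38],[0,0,0],50],[[0,0,0],[0,0,0],50],[[0,0,0],[0,0,0],40],[[0,0,0],[0,0,0],30]]'

```text
time_s: 13.65
position: [0.4881, 0.272, 0.1639]
ee_rot: [-3.033, 0.813, -0.002]
wrist_force: [1.0, -0.1, 0.6]
gripper_width: 0.0431
```

Emit:
step_arm --motion '[[[0,0,0],[0,0,0],22],[[0,0,0],[0,0,0],18],[[0,0,0],[0,0,0],12],[[0,0,0],[0,0,0],8],[[0,0,0],[0,0,0],8],[[0,0,0],[0,0,0],8]]'

```text
time_s: 14.15
position: [0.4876, 0.2717, 0.1632]
ee_rot: [-3.034, 0.813, -0.001]
wrist_force: [-0.5, 0.4, 2.1]
gripper_width: 0.0148
```

```bash
python3 - <<'E'
from h import *
np.set_printoptions(precision=4,suppress=True)
s=sense();R=Rot.from_rotvec(s['ee_rot']).as_matrix();print(s['position'],s['gripper_width'],s['wrist_force'])
S=np.array([.5768,.261]);prev=s['position'][:2]
off=prev-(S-.09*np.array([np.cos(np.radians(-7)),np.sin(np.radians(-7))]));print('off',off)
for a in np.arange(-5,-38.5,-5).tolist()+[-38]:
    t=np.radians(-7+a); k=S-.09*np.array([np.cos(t),np.sin(t)])+off
    d=np.r_[k-prev,0]; print(a,k,(R.T@d/.025)[:2]);prev=k
E
```

```text
[0.4876 0.2717 0.1632] 0.014833584190699701 [-0.4815  0.4269  2.124 ]
off [ 0.0002 -0.0003]
-5.0 [0.4889 0.2794] [-0.11   -0.2942]
-10.0 [0.4909 0.287 ] [-0.0839 -0.3026]
-15.0 [0.4935 0.2944] [-0.0572 -0.3088]
-20.0 [0.4968 0.3016] [-0.0301 -0.3126]
-25.0 [0.5006 0.3084] [-0.0027 -0.314 ]
-30.0 [0.5051 0.3149] [ 0.0247 -0.3131]
-35.0 [0.5101 0.3209] [ 0.0519 -0.3097]
-38 [0.5133 0.3243] [ 0.044  -0.1833]
```

Emit:
step_arm --motion '[[[-0.11,-0.29,0],[0,0,0],5],[[-0.08,-0.3,0],[0,0,0],5],[[-0.06,-0.31,0],[0,0,0],5],[[-0.03,-0.31,0],[0,0,0],5],[[0,-0.31,0],[0,0,0],5],[[0.02,-0.31,0],[0,0,0],5],[[0,0,0],[0,0,0],5]]'

```text
time_s: 14.73
position: [0.5036, 0.3151, 0.1627]
ee_rot: [3.032, -0.813, -0.005]
wrist_force: [-7.3, -1.1, 5.9]
gripper_width: 0.0153
```

Emit:
step_arm --motion '[[[0.05,-0.31,0],[0,0,0],5],[[0.04,-0.18,0],[0,0,0],5],[[0,0,0],[0,0,0],5],[[0,0,0],[0,0,0],5]]'

```text
time_s: 15.07
position: [0.5114, 0.3241, 0.1625]
ee_rot: [3.032, -0.813, -0.005]
wrist_force: [-5.9, -0.6, 4.4]
gripper_width: 0.0151
```

```bash
python3 - <<'E'
from h import *
np.set_printoptions(precision=4,suppress=True)
s=sense();print(s['position'],s['gripper_width'],s['wrist_force'])
P={n:shot(n,n+'7') for n in('scene','side','wrist')}
for k,z in dict(marker=.073,sample=.03,sight=.107,knob=.116).items():
    for n,p in P.items():
        for r in landmark_of(p,k)[:1]: print(k,n,np.array(r['xy']),round(r['conf'],2),atz(p,r['xy'],z))
for n,(x,y) in dict(scene=(385,265),side=(250,265)).items():
    im=P[n]['frame'][y-65:y+65,x-85:x+85,::-1];cv2.imwrite(f'pics/{n}7c.png',cv2.resize(im,None,fx=4.6,fy=4.6,interpolation=cv2.INTER_CUBIC))
E
```

```text
[0.5114 0.3241 0.1625] 0.015068760078055686 [-5.8634 -0.6024  4.3834]
marker scene [348.3 272.8] 0.57 [0.6051 0.0443 0.073 ]
marker side [276.5 246.6] 0.63 [0.6098 0.0365 0.073 ]
sample side [275.4 261.3] 0.85 [0.6066 0.0438 0.03  ]
knob scene [436.5 226.1] 0.8 [0.5065 0.3364 0.116 ]
knob side [207.5 293.6] 0.69 [0.5084 0.3224 0.116 ]
```

View pics/scene7c.png

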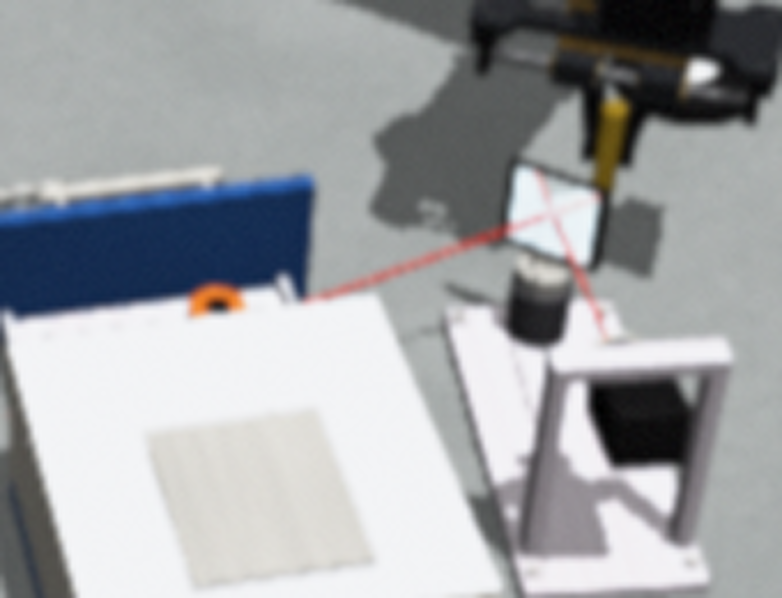

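View pics/side7c.png

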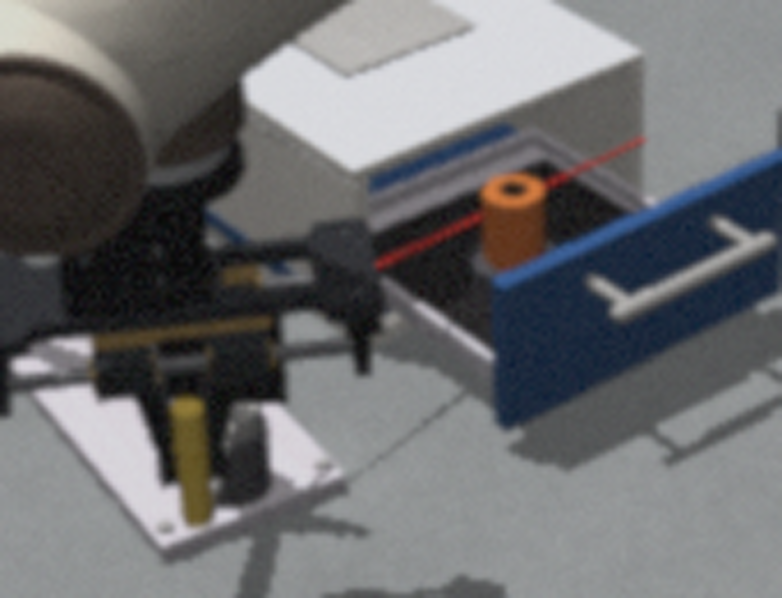

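View pics/wrist7.png

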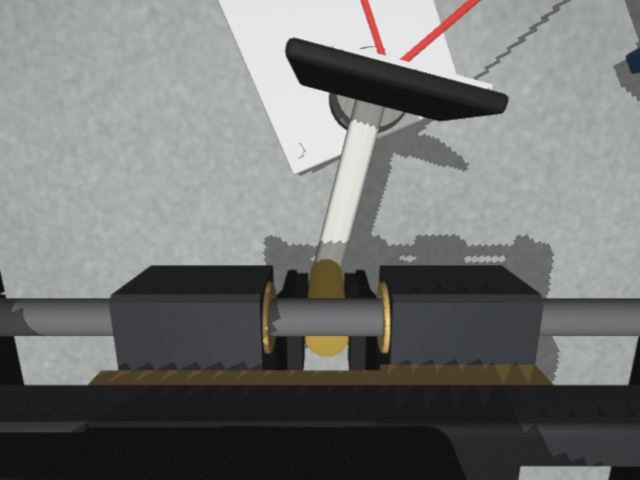

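The beam now crosses the tray at the marker (side view crop: it disappears at the left edge of the orange band and reappears at the right). I'm fitting the beam's direction to the red pixels.

```bash
cat > fit.py <<'E'
from h import *
from scipy.optimize import least_squares
np.set_printoptions(precision=4,suppress=True)
P={n:read_camera(n) for n in('scene','side')}
roi=dict(scene=(350,250,387,268),side=(245,225,306,262))
S=np.array([.5768,.261])
pts={}
for n,p in P.items():
    x0,y0,x1,y1=roi[n];f=p['frame'][y0:y1,x0:x1].astype(int)
    r,g,b=f[...,0],f[...,1],f[...,2]
    m=(r-np.maximum(g,b)>35)&(abs(g-b)<25)
    v,u=np.nonzero(m);pts[n]=np.c_[u+x0,v+y0];w=(r-(g+b)/2)[m]
    print(n,len(u),pts[n][:,0].min() if len(u) else 0,pts[n][:,0].max() if len(u) else 0)
def line(q):
    phi=np.radians(q[0]); d=np.array([np.cos(phi),np.sin(phi),-.12]); o=np.array([S[0],S[1],.107]); return o,d
def res(q,n,dz=0):
    o,d=line(q);a,b=proj(P[n],o+d*.05),proj(P[n],o+d*.34);t=(b-a)/np.linalg.norm(b-a)
    e=(pts[n]-a)@np.array([-t[1],t[0]]); return e
for n in P:
    r=least_squares(res,[-82.],args=(n,),loss='soft_l1');print(n,r.x,np.abs(r.fun).mean())
mk=[]
for n,p in P.items():
    for r in landmark_of(p,'marker')[:1]: print('marker',n,r['xy'],atz(p,r['xy'],.073))
M=np.array([.604,.0425]);v=M-S;print('bearing',np.degrees(np.arctan2(v[1],v[0])))
print('marker top proj',{n:proj(P[n],[*M,.096]) for n in P})
E
python3 fit.py
```

```text
scene 37 350 386
side 201 247 304
scene [-82.1271] 0.8289440606749567
side [-81.4164] 3.394398637559183
marker scene [347.1, 269.9] [0.5926 0.0441 0.073 ]
marker side [368.7, 238.7] [ 0.4722 -0.183   0.073 ]
bearing -82.90403175674471
marker top proj {'scene': array([347.9152, 266.4186]), 'side': array([276.0761, 240.9774])}
```

```bash
sed -i "s/v,u=np.nonzero(m);/m\&=~((np.arange(x0,x1)>266)\&(np.arange(x0,x1)<288)\&(n=='side'))\&~((np.arange(x0,x1)<366)\&(n=='scene')); v,u=np.nonzero(m);/" fit.py
cat >> fit.py <<'E'
A=tri([(P['scene'],(347.2,265.9)),(P['side'],(276.7,241.1))]);print('marker top tri',A)
# free fit: 3D line at the marker's y: unknown x,z where line crosses y=.06
def res2(q):
    d0=np.array([q[0],.0425,q[1]]);o=np.array([S[0],S[1],q[2]]);e=[]
    for n in P:
        a,b=proj(P[n],o+(d0-o)*.3),proj(P[n],o+(d0-o)*1.4);t=(b-a)/np.linalg.norm(b-a)
        e.append(((pts[n]-a)@np.array([-t[1],t[0]]))/np.sqrt(len(pts[n])))
    return np.r_[tuple(e+[[ (q[2]-.107)/.002]])]
r=least_squares(res2,[.6,.08,.107]);print('free: beam at marker y: x,z',r.x,r.cost)
E
python3 fit.py
```

```text
scene 35 369 386
side 81 247 304
scene [-81.9183] 0.47726618992745384
side [-80.1044] 0.5527904778024357
marker scene [347.1, 267.7] [0.5836 0.0465 0.073 ]
marker side [275.9, 250.7] [0.5951 0.0509 0.073 ]
bearing -82.90403175674471
marker top proj {'scene': array([347.9152, 266.4186]), 'side': array([276.0761, 240.9774])}
marker top tri [0.6021 0.0414 0.0962]
free: beam at marker y: x,z [0.611  0.0837 0.107 ] 0.3732818474740353
```

The beam passes about 8 mm on the +x side of the marker's axis, so I'm adding about 1.1° of mirror turn.

Emit:
step_arm --motion '[[[0.02,-0.07,0],[0,0,0],5],[[0,0,0],[0,0,0],5],[[0,0,0],[0,0,0],5],[[0,0,0],[0,0,0],5]]'

```text
time_s: 16.55
position: [0.5122, 0.325, 0.1625]
ee_rot: [3.031, -0.814, -0.006]
wrist_force: [-7.4, -1.9, 5.6]
gripper_width: 0.0152
```

```bash
python3 fit.py; python3 - <<'E'
from h import *
s=sense();print(s['time_s'],s['position'],s['gripper_width'],s['wrist_force'])
P={n:shot(n,n+'8') for n in('scene','side')}
for n,(x,y) in dict(scene=(385,265),side=(275,248)).items():
    im=P[n]['frame'][y-40:y+40,x-55:x+55,::-1];cv2.imwrite(f'pics/{n}8c.png',cv2.resize(im,None,fx=7,fy=7,interpolation=cv2.INTER_CUBIC))
E
```

```text
scene 45 366 386
side 87 246 305
scene [-83.4314] 0.5194151810789013
side [-81.6754] 0.5588698643943689
marker scene [345.0, 272.2] [0.6007 0.0359 0.073 ]
marker side [278.3, 246.1] [0.6085 0.0312 0.073 ]
bearing -82.90403175674471
marker top proj {'scene': array([347.9152, 266.4186]), 'side': array([276.0761, 240.9774])}
marker top tri [0.6021 0.0414 0.0962]
free: beam at marker y: x,z [0.605  0.0836 0.107 ] 0.40616747955698884
16.75 [0.51222475 0.32499034 0.16253681] 0.015334906327591793 [-6.53749605 -0.39192994  5.76128792]
```

View pics/side8c.png

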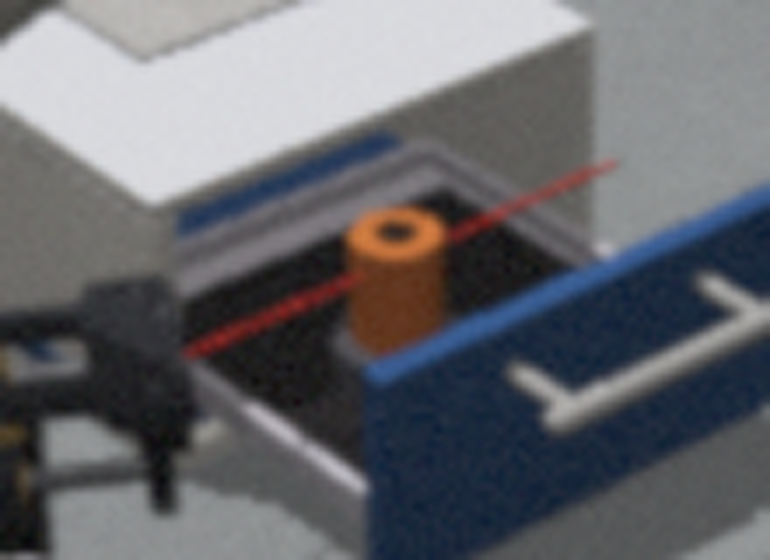

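View pics/scene8c.png

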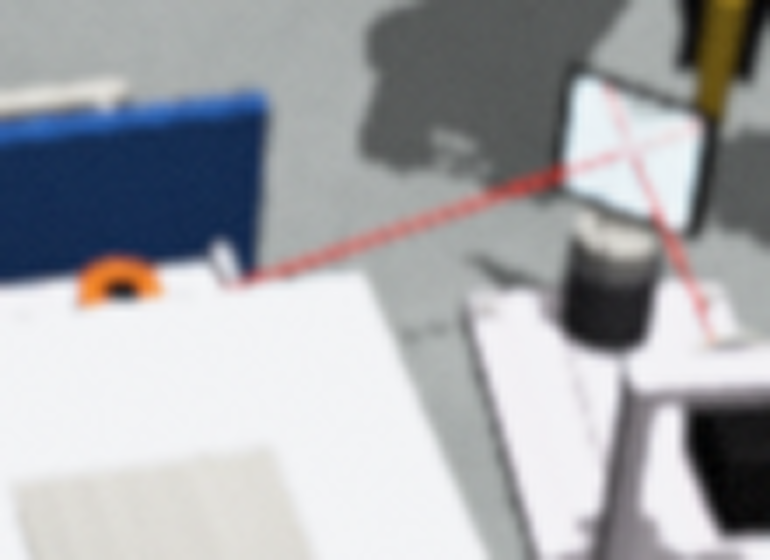

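The beam meets the band inside its left outline at (360,275) in the crop, where a hit through the axis should appear. The fit gives x 0.605 against the marker's 0.602–0.604. Checking that it holds steady, then handing in.

Emit:
step_arm --motion '[[[0,0,0],[0,0,0],5],[[0,0,0],[0,0,0],5],[[0,0,0],[0,0,0],5],[[0,0,0],[0,0,0],5],[[0,0,0],[0,0,0],5],[[0,0,0],[0,0,0],5],[[0,0,0],[0,0,0],5],[[0,0,0],[0,0,0],5]]'

```text
time_s: 17.52
position: [0.5123, 0.325, 0.1626]
ee_rot: [3.031, -0.814, -0.006]
wrist_force: [-6.3, -1.9, 5.7]
gripper_width: 0.0151
```

```bash
python3 fit.py; python3 -c "
from h import *
p=shot('wrist','wrist9');p=shot('side','side9')
print([atz(p,r['xy'],.09) for r in landmark_of(p,'tray_handle')[:1]], sense()['position'])"
```

```text
scene 44 366 386
side 88 246 305
scene [-83.3945] 0.5110313413414556
side [-81.6872] 0.5625920529624071
marker scene [345.2, 267.7] [0.5825 0.0412 0.073 ]
marker side [277.1, 249.5] [0.5976 0.0447 0.073 ]
bearing -82.90403175674471
marker top proj {'scene': array([347.9152, 266.4186]), 'side': array([276.0761, 240.9774])}
marker top tri [0.6021 0.0414 0.0962]
free: beam at marker y: x,z [0.6051 0.0835 0.107 ] 0.403767881263406
[array([0.45905134, 0.04017008, 0.09      ])] [0.51224017 0.32497518 0.16257308]
```

View pics/side9.png

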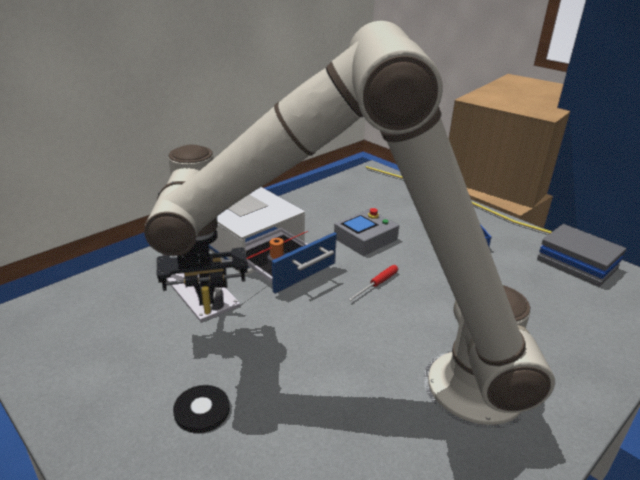

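The picture shows the tray out, the sample upright at (276,248), the knob held at (207,297) and the beam on the band. The screwdriver and reel are where they were.

```bash
python3 -c "
from bench import *
print(hand_in())"
```

```text
the job is handed in; nothing more can be done
None
```

I pulled the tray out to its stop, then swung the mirror by its knob until the red beam fell on the orange marker. I handed in at about 18 s while still holding the knob.

- **Tray:** It moved 106 mm from its part-open start, until it met a firm stop at about 21 N. The sample stayed upright and was not touched.
- **Beam:** A fit to the beam in two camera views puts it 1 to 3 mm from the marker's axis (the band's radius is 18 mm), at 84 mm height, which is within the band. The fit and the arm position did not change over the last second.
- **Loose things:** In the last side picture the screwdriver and reel are where they started. The bin was mostly hidden behind the arm, but the arm never went near it.

**Checks that disagreed:**
- Fitted one at a time, the two camera views gave beam directions 1.7° apart (-83.4° and -81.7°), on either side of the wanted -82.9°. Both still put the beam on the band.
- The network's last marker and handle points scattered by 1 to 2 cm, so I relied on the marker's position measured from its top in two views, and on the stop force for the tray.

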